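# Clear the shuttle and check a housing's height

## Task

A clamp bar has been left in the nest of the gauging station's shuttle: lift it out and lay it flat, screw heads up, in the open tray; then set the white moulded housing that stands on the table beside the station upright and flat in the nest and let go. Slide the shuttle fully home under the height gauge, press the gauge down until its foot rests on top of the housing and keep it there for about a second, then let the gauge spring back up, leaving the housing in its nest. Do not disturb the tape roll, the ink cup or the screwdriver.

Things in the scene. Friction and masses are not known exactly. Their poses are not given: they have to be found in the camera images.
- station: Gauging station, fixed: dark base plate 150 (x) by 360 mm (y -200 to +160), 16 mm thick. Origin on the table surface; x across the slide, y along it, z up. At y +80 a portal: two brass posts (16 mm dia.) at x -62 and +62 under an aluminium beam 152 (x) by 36 (y) mm, 130 to 160 mm above the table, with the gauge in its middle. The shuttle slides along y under it; loading is at the -y end.
- shuttle (a joint): Travel of the shuttle along the station's +y, m: 0 = out at the loading place (the start), 0.16 = fully home against its stop, nest right under the gauge. About 2 N of friction; it stays where it is left.
- nest (a point): Centre of the nest floor on the shuttle's aluminium bed (35 mm above the table); x, y, z axes as the station's (moves with the shuttle). The nest is a flat area 62 mm (x) by 136 mm (y) framed by dark strips 8 mm high; the housing lies in it with its length along y, with 6 to 8 mm play on each side.
- shuttle_handle (a point): Top centre of the shuttle's black upright handle, an upright plate 36 mm (station x) by 14 mm (station y), standing 62 mm tall above the bed, its top 97 mm above the table; 112 mm from the nest centre toward the station's -y. Grip it across its 36 mm from above, or push its -y face.
- gauge (a joint): Travel of the gauge downward, m: 0 = up (a spring holds it there), 0.045 = lowest. It takes about 3 N to start and 150 N/m more as it goes down. With the housing in the nest and the shuttle home, the foot meets the housing's raised top at 0.025 (about 7 N of spring force there).
- gauge_knob (a point): Centre of the flat top of the gauge's black round knob (40 mm dia., 14 mm thick), 225 mm above the table with the gauge up; press it straight down. Moves with the gauge. It stands 65 mm above the portal's beam when up.
- gauge_foot (a point): Centre of the underside of the gauge's round steel foot (44 mm dia., 8 mm thick), 115 mm above the table (80 mm above the nest floor) with the gauge up; straight under the knob.
- clamp_bar: Plain steel clamp bar 110 (x) by 26 (y) by 30 mm (z), with two dark screw heads 16 mm dia. and 6 mm tall on its top at x -38 and +38; 0.2 to 0.45 kg. Origin: centre of its underside. At the start it lies in the nest, roughly along it.
- housing: White moulded switch housing, 120 (x) by 50 (y) by 40 mm, with a raised middle 56 (x) by 44 (y) mm that makes it 55 mm tall; 0.12 to 0.25 kg. Origin: centre of its underside; z up. A half turn about z makes no difference. It starts standing upright on the table, on the left or right of the station.
- tray: Grey open tray fixed to the table, 180 (x) by 140 (y) by 35 mm tall outside, walls 4 mm, floor about 4 mm. Origin: centre of its underside on the table. It is empty; it stands on the other side of the station from the housing.
- tape_roll: Bystander: roll of green tape lying flat, 84 mm dia., 48 mm tall; origin at the centre of its underside. Leave alone.
- ink_cup: Bystander: steel ink cup, round, 80 mm dia., 66 mm tall; origin at the centre of its underside. Leave alone.
- screwdriver: Bystander: black-handled screwdriver, 180 mm long, lying on the table beyond the station; its length is its x axis. Leave alone.
Things that resemble listed ones, but are neither listed nor needed, are in the scene too. Several things have the shape of the clamp_bar; the one meant has the colours described above.

How it is judged:
On the way, in this order (a step that is already met when the one before it is completed fails the run):
1. the clamp bar lies flat in the tray, let go (x of clamp_bar in the frame of tray between -0.085 and 0.085 m and y of clamp_bar in the frame of tray between -0.065 and 0.065 m and z of clamp_bar in the frame of tray between -0.002 and 0.014 m and angle between clamp_bar's own z axis and vertical below 0.2 rad and contact force between the fingers and clamp_bar below 0.2 N and linear speed of clamp_bar below 0.03 m/s), for 0.2 s.
2. the housing sits flat in the nest, let go (x of housing in the frame of nest between -0.01 and 0.01 m and y of housing in the frame of nest between -0.012 and 0.012 m and z of housing in the frame of nest between -0.003 and 0.003 m and angle between housing's own z axis and vertical below 0.06 rad and contact force between the fingers and housing below 0.2 N and linear speed of housing below 0.03 m/s), for 0.2 s.
3. the shuttle is fully home with the housing in its nest (value of joint shuttle above 0.156 m and x of housing in the frame of nest between -0.01 and 0.01 m and y of housing in the frame of nest between -0.012 and 0.012 m and z of housing in the frame of nest between -0.003 and 0.003 m and angle between housing's own z axis and vertical below 0.06 rad), for 0.2 s.
4. the gauge foot is held down on the housing's top for 0.5 s (all of step 3 and value of joint gauge between 0.0243 and 0.029 m), for 0.5 s.
At the end, for the whole second after the job is handed in: The clamp bar lies flat in the tray (tilt under 0.2 rad); the housing sits flat in the nest (within 10 mm across and 12 mm along of its centre, 3 mm in height, tilt under 0.06 rad); the shuttle is home (joint above 0.156 m); the gauge is back up (below 3 mm); housing and bar are at rest (all of step 3 and x of clamp_bar in the frame of tray between -0.085 and 0.085 m and y of clamp_bar in the frame of tray between -0.065 and 0.065 m and z of clamp_bar in the frame of tray between -0.002 and 0.014 m and angle between clamp_bar's own z axis and vertical below 0.2 rad and value of joint gauge below 0.003 m and linear speed of each of housing, clamp_bar below 0.02 m/s); the robot touches nothing.
It fails at once if the tape roll, ink cup or screwdriver is moved more than 30 mm (distance of any of tape_roll, ink_cup, screwdriver from where it was at the start of the episode above 0.03 m).
It also fails if it takes over 72 s, if anything falls off the work surface, if the arm or the gripper's body presses on something with over 40 N, if the wrist force passes 120 N, or if a joint passes its speed limit or range.

## Robot

A 7-joint arm with a two-finger parallel gripper is mounted at the origin on the work surface. World frame = base frame: x ahead of the robot, y to its left, z up, the work surface at z = 0. Lengths are in m, angles in rad, forces in N, time in s.
With the tool pointing down it reaches from about 0.4 to 0.85 m from the base axis. Payload 4.5 kg.
Tool frame: the origin (TCP) lies between the finger pads; the fingertips stand r.finger_overhang ahead of it and the grasp point (between the pads) lies 8 mm behind it (r.finger_overhang is the distance from the TCP to the fingertips, in m); z points along the fingers, x is the direction in which the jaws open and shut, and the axes are right-handed (so a half turn about z gives the same grasp; the last joint's range is limited). The gripper opens to 88 mm and grips with 3 to 60 N. Pads are 18 mm wide; open, the fingers measure 123 mm over their backs; the gripper's body (75 mm by 187 mm) begins 45 mm behind the grasp point.
Start: joints at [1.182, 0.689, -0.195, 1.565, 0.157, 0.902, -0.215], TCP at [0.256, -0.57, 0.25] pointing down, gripper open.
Joint ranges: [-3.01, 3.01], [-0.46, 2.08], [-1.47, 1.51], [0.13, 2.56], [-1, 4.14], [0.04, 2.09], [-2.66, 2.66]. Speed limits (rad/s): [2.57, 2.57, 3.14, 3.14, 3.14, 3.14, 3.14].

## Interface

Orientations are given as a unit quaternion [x, y, z, w].
In Python, from plant import r gives the robot as it stands.
- The arm moves only by the tool move_arm, never from a script. Its argument "targets" is a list that holds one entry, the list of rows, each a list of 7 numbers: the turn, a rotation vector about the world's x, y, z in rad, then the shift along the world's x, y, z in m, then the opening, from 0 (shut) to 1 (fully open). A call has 1 to 5 rows; each row shifts and turns the pose as measured when the row begins; what a row does not reach is not made up. A row lasts 1/10 s, in which the tool goes at most 50 mm and 8.59 degrees, less where a joint would pass 70% of its speed; a pose out of reach is approached as far as the arm can. A call with a gripper value outside its range is refused whole. The fingers move at their own pace and stop on an object; "force" is the grip in N (left out, the last holds). Time passes only in rows, so rows that do not move let the fingers close. It gives the time, the measured TCP pose, the force and the opening at its end, in the units of the state.
- r.get_state(): the state, without advancing time (a new reading comes with each control period).
- r.snapshot(name): name is "scene" or "side" or "wrist"; returns a dict with "frame" (400x640x3 uint8, red, green, blue), "K" (3x3 intrinsics, pixels), "T" (4x4, takes a point from camera to world coordinates). Camera axes: x right, y up, looking along -z (the intrinsics and any distortion apply to the point x, -y, -z); pixel columns grow to the right and rows downward; lengths in m; the calibration is good to about 2 mm. A picture is of the moment at which its call begins. There is no depth.
- r.finish_job(): hands the job in, once; it reports no verdict.
Trained networks look in a picture, given as the dict that the camera call returned (one of the last four; its "shot" number tells which), for a name from the list of things; names that differ only in an ending like _2 or _b are one class to them, and where a whole thing is asked for, a point or a joint stands for the part that bears it (a point fixed in the world has none). Each returns a list of dicts, best first, with "score" (0 to 1); they miss things now and then, are a little off and sometimes report something else, mostly with a low value. They report only what shows in the picture. A call takes as long as a camera call. They do not tell look-alikes from the thing itself.
- r.find_in(picture, query): "centre" ([row, column] in pixels, amid what is visible of it).
The state is a dict: "clock": time; "q": joint angles; "qd": joint speeds; "joint_torque": joint torques, N m; "tool_pos": TCP position; "eef_rot": TCP orientation; "contact_force": force on the tool from outside, world axes, zero at the start; "moment": the same for the moment, N m; "opening": opening from 0.0 (shut) to 1.0 (fully open).
Only numpy, scipy, OpenCV 4.12 (cv2) and the standard library are available. Lean on these libraries where they do the work, as an engineer would, in place of code of your own. Each camera call takes 0.05 s, during which the arm holds its last target. There are 200 camera calls.

## Working session

There is one attempt and no reset: what is moved stays moved. The work goes in short steps, Python scripts to look and compute and a tool call to move; the robot and the scene stay as the last step left them, time stands still between calls to the robot, and variables do not carry over. Pictures are saved under pics/ and viewed, about 8 in all and at most 12, crops included, and the job is handed in when it is done.

Besides the shell and the picture viewer there is one more tool, called after "Emit:" as name(argument=value, ...), one argument or row to a line, values as JSON. move_arm: Moves the arm, as the interface text tells. Its arguments: {"type":"object","properties":{"targets":{"type":"array","items":{"type":"array","items":{"type":"array","items":{"type":"number"}}}},"force":{"type":"number"}},"required":["targets"]}

```bash
mkdir -p pics; ls; cat > h.py <<'E'
import numpy as np, cv2
from plant import r
def snap(n,f=None):
    p=r.snapshot(n)
    if f: cv2.imwrite('pics/'+f,p['frame'][:,:,::-1])
    return p
def ray(p,rc,z):
    K=np.array(p['K']);T=np.array(p['T'])
    d=np.linalg.inv(K)@[rc[1],rc[0],1.]; d=T[:3,:3]@[d[0],-d[1],-d[2]]
    o=T[:3,3]; return o+d*(z-o[2])/d[2]
def proj(p,w):
    K=np.array(p['K']);T=np.array(p['T'])
    c=T[:3,:3].T@(np.array(w)-T[:3,3]); u=K@[c[0],-c[1],-c[2]]; return u[:2]/u[2]
E
python3 - <<'E'
from h import *
s=r.get_state();print(s['clock'],s['tool_pos'],s['eef_rot'],s['contact_force'],r.finger_overhang)
Z=dict(shuttle_handle=.097,gauge_knob=.225,clamp_bar=.068,housing=.05,tray=.02,tape_roll=.048,ink_cup=.066,screwdriver=.015,nest=.035)
for n in('scene','side'):
    p=snap(n,n+'1.png');print(n,[k for k in p],np.round(p['T'],3).tolist())
    for q,z in Z.items():
        for d in r.find_in(p,q)[:4]:print(q,np.round(d['centre']),round(d['score'],2),np.round(ray(p,d['centre'],z),3))
E
```

```text
pics
0.0 [ 0.25612957 -0.56943426  0.24890674] [ 8.39752490e-01 -5.42968588e-01 -8.24774162e-04 -4.33166942e-04] [-0.42857521 -0.09970159  0.58963616] 0.011
scene ['frame', 'K', 'T', 'shot'] [[-0.514, -0.472, 0.716, 1.332], [0.858, -0.284, 0.429, 0.475], [0.0, 0.835, 0.551, 0.744], [0.0, 0.0, 0.0, 1.0]]
shuttle_handle [222. 280.] 0.95 [ 0.629 -0.057  0.097]
shuttle_handle [194. 229.] 0.4 [ 0.596 -0.249  0.097]
gauge_knob [180. 356.] 0.65 [0.543 0.104 0.225]
clamp_bar [255. 224.] 0.84 [ 0.773 -0.118  0.068]
clamp_bar [220. 295.] 0.78 [ 0.568 -0.053  0.068]
clamp_bar [193. 333.] 0.59 [ 0.403 -0.032  0.068]
clamp_bar [193. 234.] 0.28 [ 0.549 -0.277  0.068]
housing [258. 462.] 0.69 [0.474 0.359 0.05 ]
housing [326. 396.] 0.2 [0.745 0.305 0.05 ]
tray [194. 229.] 0.76 [ 0.505 -0.338  0.02 ]
tape_roll [326. 393.] 0.72 [0.747 0.299 0.048]
tape_roll [181. 356.] 0.56 [ 0.28  -0.019  0.048]
ink_cup [234. 183.] 0.73 [ 0.762 -0.263  0.066]
screwdriver [270. 276.] 0.68 [ 0.703 -0.02   0.015]
nest [224. 280.] 0.58 [ 0.568 -0.105  0.035]
side ['frame', 'K', 'T', 'shot'] [[0.995, 0.051, -0.089, 0.493], [-0.102, 0.58, -0.808, -0.706], [0.011, 0.813, 0.582, 0.667], [0.0, 0.0, 0.0, 1.0]]
shuttle_handle [274. 320.] 0.84 [ 0.548 -0.178  0.097]
gauge_knob [168. 300.] 0.68 [0.519 0.036 0.225]
clamp_bar [272. 230.] 0.97 [ 0.355 -0.127  0.068]
clamp_bar [256. 314.] 0.86 [ 0.543 -0.095  0.068]
clamp_bar [292. 400.] 0.69 [ 0.71  -0.215  0.068]
clamp_bar [227. 408.] 0.6 [ 0.788 -0.013  0.068]
tray [372. 292.] 0.86 [ 0.482 -0.34   0.02 ]
tape_roll [182. 356.] 0.97 [0.697 0.231 0.048]
tape_roll [273. 321.] 0.38 [ 0.554 -0.13   0.048]
ink_cup [350. 412.] 0.88 [ 0.696 -0.346  0.066]
screwdriver [248. 372.] 0.82 [ 0.696 -0.024  0.015]
nest [275. 323.] 0.65 [ 0.56  -0.124  0.035]
```

View pics/scene1.png

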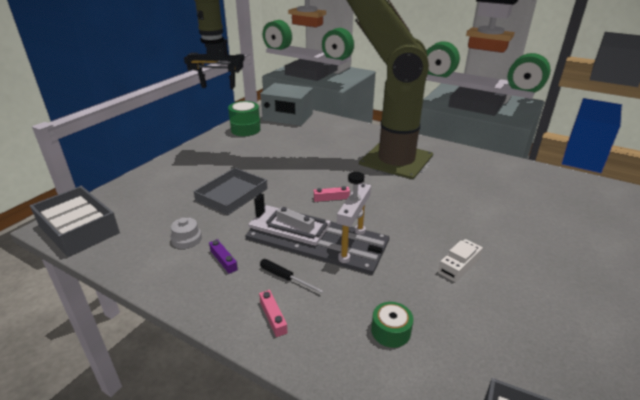

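View pics/side1.png

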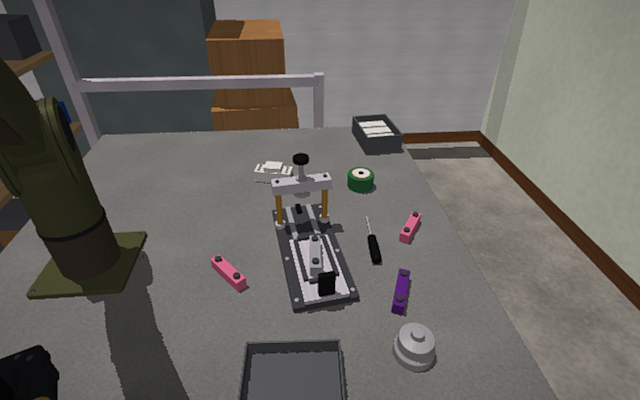

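The grey bar in the nest is at scene (220,295) and side (256,314). The pink and purple bars, at scene (193,333), (255,224) and (313,273), are look-alikes. I'll confirm this in an enlarged crop, which I'll also use to locate the station.

```bash
python3 - <<'E'
import cv2
a=cv2.imread('pics/side1.png')[145:315,240:365];cv2.imwrite('pics/c1.png',cv2.resize(a,None,fx=3.5,fy=3.5,interpolation=cv2.INTER_CUBIC))
a=cv2.imread('pics/scene1.png')[165:285,240:400];b=cv2.imread('pics/scene1.png')[230:285,430:490];
cv2.imwrite('pics/c2.png',cv2.resize(a,None,fx=5,fy=5,interpolation=cv2.INTER_CUBIC))
E
```

```text
(no output)
```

View pics/c1.png

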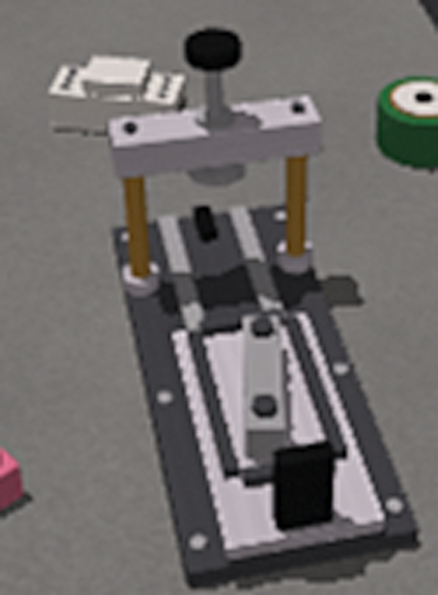

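View pics/c2.png

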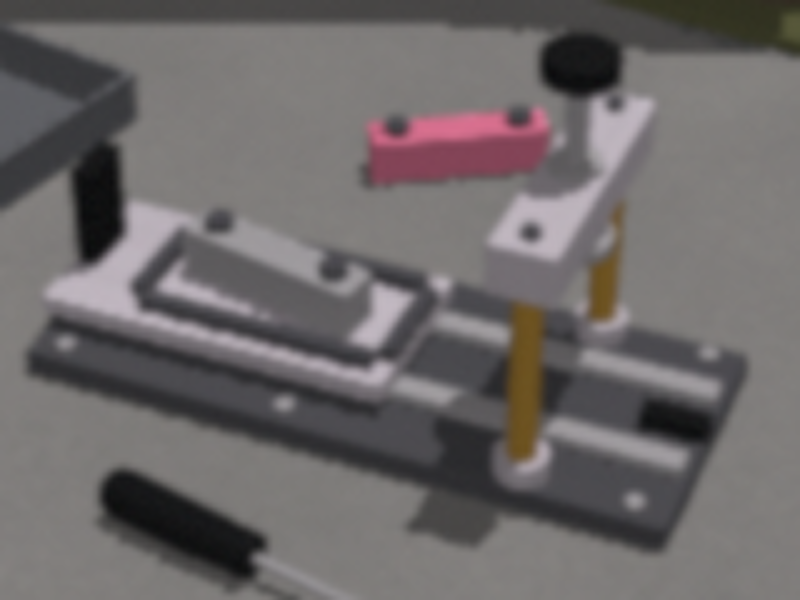

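```bash
cat >> h.py <<'E'
from scipy.optimize import least_squares
def st2w(s,l):
    c,n=np.cos(s[2]),np.sin(s[2]); return np.array([s[0]+c*l[0]-n*l[1],s[1]+n*l[0]+c*l[1],l[2]])
E
python3 - <<'E'
from h import *
A=snap('side');B=snap('scene')
fa=lambda u,v:np.array([240+u/3.5-.4,145+v/3.5-.4]); fb=lambda u,v:np.array([240+u/5-.4,165+v/5-.4])
L=[(A,fa(188,572),(-.075,-.2,.016)),(A,fa(417,528),(.075,-.2,.016)),(A,fa(113,228),(-.075,.16,.016)),
(A,fa(112,150),(-.076,.062,.16)),(A,fa(321,122),(.076,.062,.16)),(A,fa(316,97),(.076,.098,.16)),(A,fa(213,42),(0,.08,.225)),
(A,fa(275,460),(-.018,-.199,.097)),(A,fa(331,453),(.018,-.199,.097)),
(B,fb(30,352),(.075,-.2,.016)),(B,fb(748,356),(-.075,.16,.016)),(B,fb(660,530),(.075,.16,.016)),
(B,fb(490,240),(.076,.062,.16)),(B,fb(565,258),(.076,.098,.16)),(B,fb(655,100),(-.076,.098,.16)),(B,fb(581,52),(0,.08,.225))]
# shuttle y of nest unknown: handle offset fitted as 4th
def f(s):
    o=[]
    for p,px,l in L:
        l=list(l)
        if l[2]==.097:l[1]+=s[3]
        o.append(proj(p,st2w(s,l))-px)
    return np.array(o)
R=least_squares(lambda s:f(s).ravel(),[.54,-.05,.1,0],loss='soft_l1',x_scale=.01)
s=R.x;print(s);print(np.round(f(s),1).tolist())
hy=-.192+s[3]
for n,l in dict(knob=(0,.08,.225),handle=(0,hy,.097),nest=(0,hy+.112,.035)).items():print(n,st2w(s,l))
for p,c in((A,[fa(262,325),fa(264,404)]),(B,[fb(333,263),fb(219,215)])):
    for u in c:print('screw',ray(p,u[::-1],.071))
for u in((195,186),(240,170),(267,182),(231,208)):print('tray',ray(B,u[::-1],.035))
for u in((246,343),(340,341)):print('tray',ray(A,u[::-1],.035))
print('housing',ray(A,(168,273),.045),ray(B,(257,462),.045))
E
```

```text
[0.53442659 0.01326351 0.13362254 0.00200179]
[[-1.1, 0.1], [0.4, 0.1], [-0.5, -0.9], [0.2, -1.7], [0.1, -0.9], [-1.9, -0.9], [-0.4, -0.7], [-0.1, 0.3], [0.9, -0.6], [-1.6, -0.8], [0.1, -0.4], [0.9, 0.1], [-1.7, 0.3], [-2.0, 0.3], [0.2, -0.1], [-0.3, -0.1]]
knob [0.52376857 0.09255037 0.225     ]
handle [ 0.55973915 -0.17504102  0.097     ]
nest [ 0.54481792 -0.06403941  0.035     ]
screw [ 0.54785091 -0.035461    0.071     ]
screw [ 0.54278185 -0.11137663  0.071     ]
screw [ 0.54725382 -0.0320251   0.071     ]
screw [ 0.54145288 -0.10868333  0.071     ]
tray [ 0.54259784 -0.43996896  0.035     ]
tray [ 0.393704   -0.38512627  0.035     ]
tray [ 0.40939027 -0.2643197   0.035     ]
tray [ 0.57766359 -0.26674699  0.035     ]
tray [ 0.39691659 -0.28224958  0.035     ]
tray [ 0.57496781 -0.29500278  0.035     ]
housing [0.44404036 0.34427429 0.045     ] [0.46223783 0.35829494 0.045     ]
```

The crop confirms it: the grey steel bar with dark screw heads lies in the nest, at side crop (262,325)–(264,404). Moving over it for a look with the wrist camera.

Emit:
move_arm(
  targets=[
    [[0,0,0.09,0.024,0.04,0,1],[0,0,0.09,0.024,0.04,0,1],[0,0,0.09,0.024,0.04,0,1],[0,0,0.09,0.024,0.04,0,1]],
  ],
)

```text
clock: 1.5
tool_pos: [0.3487, -0.413, 0.2495]
eef_rot: [0.923, -0.385, 0.002, 0.004]
contact_force: [1.3, -1.1, -0.4]
opening: 0.997
```

Emit:
move_arm(
  targets=[
    [[0,0,0.09,0.024,0.04,0,1],[0,0,0.09,0.024,0.04,0,1],[0,0,0.09,0.024,0.04,0,1],[0,0,0.09,0.024,0.04,0,1]],
  ],
)

```text
clock: 1.9
tool_pos: [0.4478, -0.2469, 0.2506]
eef_rot: [0.978, -0.207, 0.004, 0.004]
contact_force: [0.7, -0.1, -0.0]
opening: 1.001
```

Emit:
move_arm(
  targets=[
    [[0,0,0.09,0.024,0.04,0,1],[0,0,0.09,0.024,0.04,0,1],[0,0,0.09,0.024,0.04,0,1],[0,0,0.09,0.024,0.03,0,1]],
  ],
)

```text
clock: 2.3
tool_pos: [0.5474, -0.0888, 0.2518]
eef_rot: [1.0, -0.02, 0.006, 0.003]
contact_force: [0.7, -0.2, -0.1]
opening: 1.002
```

```bash
python3 - <<'E'
from h import *
p=snap('wrist')
print(r.get_state()['tool_pos'],np.round(p['T'],3).tolist())
im=p['frame'][:,:,::-1].copy()
s=[.5344,.0133,.1336]
def dot(w,c):
    u=proj(p,w);cv2.circle(im,(int(u[0]),int(u[1])),2,c,-1)
for x in(-.031,.031):
    for y in(-.068,.068):dot(st2w(s,(x,y-.078,.035)),(0,0,255))
dot((.5475,-.0335,.071),(0,255,0));dot((.542,-.11,.071),(0,255,0))
for x in(-.018,.018):dot(st2w(s,(x,-.19,.097)),(255,0,255))
cv2.imwrite('pics/w1.png',im)
E
```

```text
[ 0.55220079 -0.08160709  0.25240915] [[0.999, 0.043, -0.0, 0.55], [-0.041, 0.964, 0.264, -0.023], [0.012, -0.264, 0.965, 0.386], [0.0, 0.0, 0.0, 1.0]]
```

View pics/w1.png

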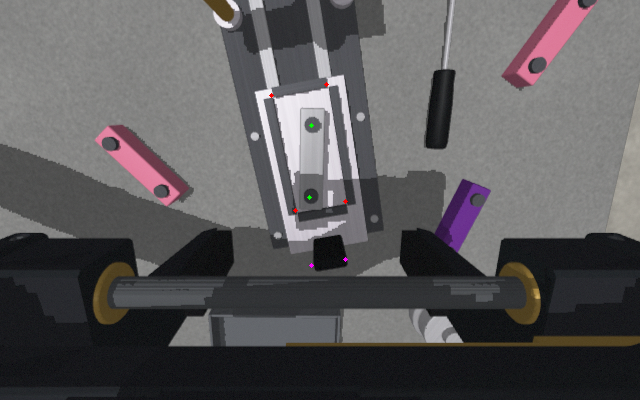

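The projected dots fall on the screw heads, (312,125) and (310,197), and on the nest corners, so the poses are good. Descending on the bar.

Emit:
move_arm(
  targets=[
    [[0.006,0.012,-0.02,-0.006,0.01,-0.04,0.7],[0,0,0,0,0,-0.05,0.7],[0,0,0,0,0,-0.04,0.7],[0,0,0,0,0,-0.02,0.7],[0,0,0,0,0,0,0.7]],
  ],
)

```text
clock: 2.85
tool_pos: [0.5508, -0.0672, 0.0999]
eef_rot: [1.0, -0.023, 0.008, -0.004]
contact_force: [-0.4, 0.1, 0.3]
opening: 0.701
```

Emit:
move_arm(
  targets=[
    [[-0.008,0.016,-0.01,-0.005,-0.004,-0.015,0.7],[0,0,0,0,0,-0.01,0.7],[0,0,0,0,0,0,0.7]],
  ],
)

```text
clock: 3.15
tool_pos: [0.5469, -0.0723, 0.0751]
eef_rot: [1.0, -0.029, 0.001, 0.0]
contact_force: [-0.0, 0.1, -0.1]
opening: 0.699
```

Emit:
move_arm(
  force=30,
  targets=[
    [[0,0,0,-0.002,0.001,-0.012,0.7],[0,0,0,0,0,-0.004,0.7],[0,0,0,0,0,0,0.2],[0,0,0,0,0,0,0],[0,0,0,0,0,0,0]],
  ],
)

```text
clock: 3.65
tool_pos: [0.5479, -0.0721, 0.062]
eef_rot: [1.0, -0.03, 0.005, 0.0]
contact_force: [0.5, -0.1, -0.4]
opening: 0.454
```

Emit:
move_arm(
  targets=[
    [[0,0,0,0,0,0,0],[0,0,0,0,0,0,0],[0,0,0,0,0,0,0]],
  ],
)

```text
clock: 3.95
tool_pos: [0.5476, -0.0723, 0.0626]
eef_rot: [1.0, -0.03, 0.005, 0.001]
contact_force: [1.4, -0.6, -2.7]
opening: 0.292
```

Emit:
move_arm(
  targets=[
    [[0,0,0,0,0,0.02,0],[0,0,0,0,0,0.04,0],[0,0,0,0,0,0.04,0],[0,0,0,0,0,0.03,0]],
  ],
)

```text
clock: 4.35
tool_pos: [0.5423, -0.0723, 0.1905]
eef_rot: [1.0, -0.029, -0.003, 0.0]
contact_force: [0.1, -0.1, -4.3]
opening: 0.291
```

Emit:
move_arm(
  targets=[
    [[0,0,0,-0.01,-0.04,0,0],[0,0,0,-0.01,-0.04,0,0],[0,0,0,-0.01,-0.04,0,0],[0,0,0,-0.01,-0.04,0,0],[0,0,0,-0.01,-0.03,0,0]],
  ],
)

```text
clock: 4.85
tool_pos: [0.4946, -0.2605, 0.1953]
eef_rot: [1.0, -0.023, 0.003, -0.002]
contact_force: [0.2, -0.1, -4.3]
opening: 0.288
```

```bash
python3 - <<'E'
from h import *
s=r.get_state();print(s['tool_pos'],s['eef_rot'],s['opening'],s['contact_force'])
p=snap('side');im=p['frame'][:,:,::-1].copy()
q=snap('wrist')
im=np.hstack([cv2.resize(im[200:400,200:460],None,fx=1.5,fy=1.5),cv2.resize(q['frame'][:,:,::-1],None,fx=.62,fy=.62)[:248].copy().repeat(1,0) if 0 else cv2.resize(q['frame'][:,:,::-1],(400,300))])
cv2.imwrite('pics/t1.png',im);np.savez('/tmp/w.npz',K=q['K'],T=q['T'],A=p['T'],AK=p['K'])
E
```

```text
[ 0.49462759 -0.26046535  0.19528141] [ 0.99973676 -0.02261076  0.00328184 -0.00209844] 0.28831376658655605 [ 0.15007647 -0.11231926 -4.2925159 ]
```

View pics/t1.png

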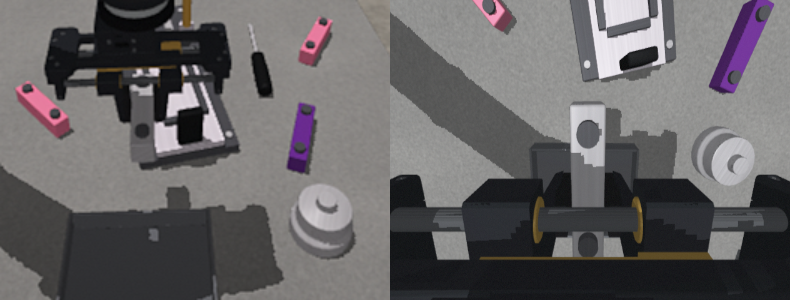

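```bash
python3 - <<'E'
from h import *
d=np.load('/tmp/w.npz');W=dict(K=d['K'],T=d['T']);A=dict(K=d['AK'],T=d['A'])
for p,L in((W,((225.6,192),(396.8,192))),(A,((246.7,339.3),(342,338.7)))):
    a,b=[ray(p,(v,u),.035) for u,v in L]; e=(b-a)/np.linalg.norm(b-a); print(a,b,np.linalg.norm(b-a),(a+b)/2-.07*np.array([-e[1],e[0],0]))
E
```

```text
[ 0.40089494 -0.2715858   0.035     ] [ 0.57319443 -0.28102004  0.035     ] 0.1725575814256241 [ 0.48321758 -0.34619822  0.035     ]
[ 0.39772769 -0.27441534  0.035     ] [ 0.5794839  -0.29046954  0.035     ] 0.1824638471642132 [ 0.4824468  -0.35217096  0.035     ]
```

Emit:
move_arm(
  targets=[
    [[0,0,-0.02,-0.006,-0.04,0,0],[0,0,0,-0.006,-0.04,0,0],[0,0,0,0,-0.004,-0.03,0],[0,0,0,0,0,-0.04,0],[0,0,0,0,0,0,0]],
  ],
)

```text
clock: 5.45
tool_pos: [0.4779, -0.3517, 0.1216]
eef_rot: [0.999, -0.038, 0.001, -0.001]
contact_force: [-1.8, 1.4, -4.7]
opening: 0.287
```

Emit:
move_arm(
  targets=[
    [[0,0,0,0.004,0.003,-0.03,0],[0,0,0,0,0,-0.03,0],[0,0,0,0,0,-0.015,0],[0,0,0,0,0,-0.005,0],[0,0,0,0,0,0,0]],
  ],
)

```text
clock: 5.95
tool_pos: [0.486, -0.3471, 0.0442]
eef_rot: [0.999, -0.037, 0.004, -0.001]
contact_force: [0.2, -0.2, -4.1]
opening: 0.291
```

Emit:
move_arm(
  targets=[
    [[0,0,0,0,0,-0.007,0],[0,0,0,0,0,-0.003,0],[0,0,0,0,0,0,0]],
  ],
)

```text
clock: 6.25
tool_pos: [0.4883, -0.3479, 0.0369]
eef_rot: [0.999, -0.037, 0.006, 0.001]
contact_force: [-0.2, 0.6, -3.9]
opening: 0.294
```

Emit:
move_arm(
  targets=[
    [[0,0,0,-0.001,0,-0.005,0],[0,0,0,0,0,-0.003,0],[0,0,0,0,0,0,0]],
  ],
)

```text
clock: 6.55
tool_pos: [0.4878, -0.3485, 0.0322]
eef_rot: [0.999, -0.037, 0.007, 0.002]
contact_force: [-0.1, 0.7, -4.0]
opening: 0.289
```

Emit:
move_arm(
  targets=[
    [[0,0,0,0,0,-0.004,0],[0,0,0,0,0,-0.002,0],[0,0,0,0,0,0,0.5],[0,0,0,0,0,0,0.6],[0,0,0,0,0,0,0.6]],
  ],
)

```text
clock: 7.05
tool_pos: [0.4896, -0.3497, 0.0325]
eef_rot: [0.999, -0.037, 0.009, 0.004]
contact_force: [0.6, 1.4, 0.0]
opening: 0.541
```

Emit:
move_arm(
  targets=[
    [[0,0,0,0,0,0,0.6],[0,0,0,0,0,0.03,0.6],[0,0,0,0,0,0.05,1],[0,0,0,0,0,0.05,1],[0,0,0,0,0,0.05,1]],
  ],
)

```text
clock: 7.55
tool_pos: [0.4845, -0.347, 0.2087]
eef_rot: [0.999, -0.036, 0.002, 0.0]
contact_force: [1.0, -1.5, -0.5]
opening: 0.847
```

Emit:
move_arm(
  targets=[
    [[0,0,0,0,0.03,0.04,1],[0,0,0,0,0.03,0.04,1],[0,0,0,-0.002,0.048,0.01,1],[0,0,0,-0.002,0.048,0,1],[0,0,0,-0.002,0.048,0,1]],
  ],
)

```text
clock: 8.05
tool_pos: [0.481, -0.1478, 0.3083]
eef_rot: [0.999, -0.046, 0.011, 0.005]
contact_force: [0.4, 1.2, 0.1]
opening: 1.002
```

Emit:
move_arm(
  targets=[
    [[0,0,0,-0.002,0.048,0,1],[0,0,0,-0.002,0.048,0,1],[0,0,0,-0.002,0.048,0,1],[0,0,0,-0.002,0.048,0,1],[0,0,0,-0.002,0.048,0,1]],
  ],
)

```text
clock: 8.55
tool_pos: [0.4695, 0.1006, 0.3088]
eef_rot: [0.999, -0.047, 0.012, 0.005]
contact_force: [0.4, -0.4, 0.1]
opening: 1.003
```

Emit:
move_arm(
  targets=[
    [[0,0,0,-0.002,0.048,0,1],[0,0,0,-0.002,0.048,0,1],[0,0,0,-0.002,0.048,0,1],[0,0,0,0,0,0,1]],
  ],
)

```text
clock: 8.95
tool_pos: [0.4604, 0.259, 0.309]
eef_rot: [0.999, -0.042, 0.012, 0.002]
contact_force: [0.3, -0.3, 0.8]
opening: 1.005
```

```bash
python3 - <<'E'
from h import *
s=r.get_state();print(s['clock'],s['tool_pos'],s['eef_rot'])
q=snap('wrist','w2.png');p=snap('side')
np.savez('/tmp/w.npz',K=q['K'],T=q['T'])
b=p['frame'][270:400,190:420,::-1]
im=np.vstack([q['frame'][:280,:,::-1],cv2.resize(b,(531,300))[:, :531].copy() if 0 else cv2.copyMakeBorder(cv2.resize(b,(531,300)),0,0,0,109,cv2.BORDER_CONSTANT)])
cv2.imwrite('pics/w2b.png',im)
print([(d['centre'],d['score']) for d in r.find_in(q,'housing')])
E
```

```text
8.95 [0.46035181 0.25897136 0.30898785] [ 0.99904509 -0.04188886  0.01232328  0.001536  ]
[([96.1, 290.1], 0.87), ([334.6, 383.3], 0.26)]
```

View pics/w2b.png

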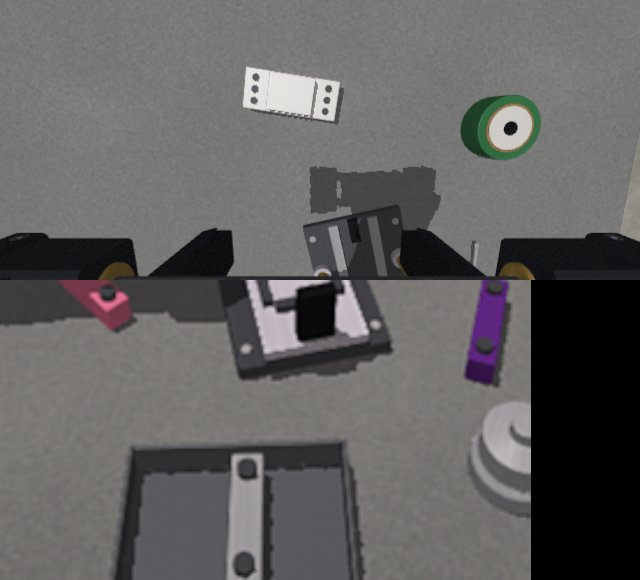

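The bar lies in the tray, with its screws at (247,468) and (244,565) in the lower view. The housing shows at wrist (291,95). I'll fit its outline.

```bash
python3 - <<'E'
from h import *
d=np.load('/tmp/w.npz');W=dict(K=d['K'],T=d['T'])
im=cv2.imread('pics/w2.png');m=(im.min(2)>170).astype('u1');m[:, :200]=0;m[:,380:]=0;m[150:]=0;m[:50]=0
m=cv2.morphologyEx(m,cv2.MORPH_CLOSE,np.ones((7,7)))
c=max(cv2.findContours(m,0,2)[0],key=cv2.contourArea)[:,0]
P=np.array([ray(W,(v,u),.04)[:2] for u,v in c])
print(cv2.minAreaRect((P*1000).astype('f4')))
for u,v in((246,67),(341,82),(336,122),(244,107)):print(ray(W,(v,u),.04)[:2])
# raised edges
for u,v in((271,71),(316,79)):print('r',ray(W,(v,u),.055)[:2])
E
```

```text
((443.27099609375, 352.4757080078125), (48.206336975097656, 117.89444732666016), 76.72754669189453)
[0.39177507 0.38866139]
[0.50815722 0.36161942]
[0.49856018 0.31322297]
[0.38238668 0.34178845]
r [0.42350553 0.37947141]
r [0.47649703 0.36612761]
```

```bash
python3 -c "
from h import *
print(np.round(r.get_state()['q'],2))"
```

```text
[-0.26  0.51 -0.54  1.79  0.35  0.92 -1.05]
```

Emit:
move_arm(
  targets=[
    [[0,0.024,0.142,-0.004,0.02,-0.02,1],[0,0,0.142,-0.004,0.02,-0.02,1],[0,0,0.142,-0.004,0.02,-0.02,1],[0,0,0.142,-0.002,0.02,-0.02,1],[0,0,0.142,0,0.01,-0.02,1]],
  ],
)

```text
clock: 9.6
tool_pos: [0.4553, 0.3286, 0.2069]
eef_rot: [0.952, 0.304, 0.006, 0.008]
contact_force: [0.2, 0.4, -0.0]
opening: 0.999
```

Emit:
move_arm(
  targets=[
    [[0,0,0.142,0,0,-0.02,1],[0,0,0.142,0,0,-0.02,1],[0,0,0.142,0,0,-0.01,1],[0,0,0.142,0,0,0,1],[0,0,0.142,0,0,0,1]],
  ],
)

```text
clock: 10.1
tool_pos: [0.4596, 0.3155, 0.1506]
eef_rot: [0.782, 0.623, 0.005, 0.01]
contact_force: [-0.1, 0.2, -0.2]
opening: 0.999
```

Emit:
move_arm(
  targets=[
    [[0,0,0,0,0,0,1]],
  ],
)

```text
clock: 10.2
tool_pos: [0.4606, 0.3124, 0.1498]
eef_rot: [0.783, 0.621, 0.004, 0.01]
contact_force: [0.6, 0.1, -0.2]
opening: 1.001
```

Emit:
move_arm(
  targets=[
    [[0.011,0.019,0,-0.016,0.038,-0.02,1],[0,0,0,0,0,-0.03,1],[0,0,0,0,0,-0.015,1],[0,0,0,0,0,0,1]],
  ],
)

```text
clock: 10.6
tool_pos: [0.4496, 0.3447, 0.0836]
eef_rot: [0.791, 0.612, 0.0, 0.002]
contact_force: [0.7, 0.5, -0.2]
opening: 0.998
```

Emit:
move_arm(
  targets=[
    [[0,0.003,0.02,-0.006,0.008,-0.012,1],[0,0,0,0,0,0,1]],
  ],
)

```text
clock: 10.8
tool_pos: [0.4445, 0.3521, 0.0719]
eef_rot: [0.786, 0.619, -0.001, 0.002]
contact_force: [-0.4, 0.1, -0.7]
opening: 1.001
```

```bash
python3 - <<'E'
from h import *
s=r.get_state();print(s['clock'],s['tool_pos'],s['eef_rot'])
p=snap('wrist');im=p['frame'][:,:,::-1].copy();t=-.232;c=np.array([.444,.352])
for x in(-.06,.06):
    for y in(-.025,.025):
        w=c+np.array([np.cos(t)*x-np.sin(t)*y,np.sin(t)*x+np.cos(t)*y]);u=proj(p,(*w,.04));cv2.circle(im,(int(u[0]),int(u[1])),3,(0,0,255),-1)
cv2.imwrite('pics/w3.png',im)
E
```

```text
10.8 [0.44447463 0.35211304 0.0719002 ] [ 7.85730879e-01  6.18566073e-01 -5.82354094e-04  1.63110025e-03]
```

View pics/w3.png

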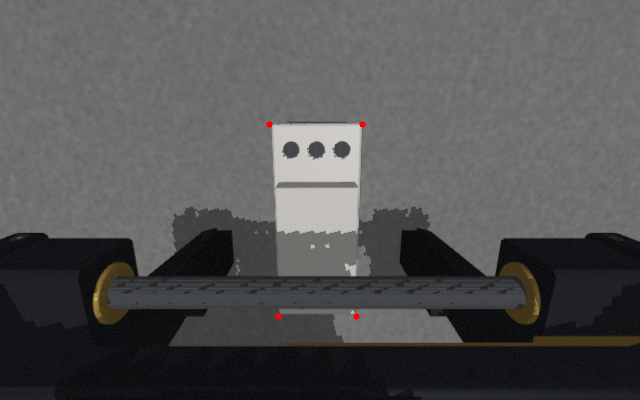

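The projected outline sits on the housing, centred between the fingers. Descending and gripping.

Emit:
move_arm(
  force=20,
  targets=[
    [[0,0,0,0,0,-0.025,1],[0,0,0,0,0,-0.012,1],[0,0,0,0,0,-0.003,1],[0,0,0,0,0,0,0.4],[0,0,0,0,0,0,0.3]],
  ],
)

```text
clock: 11.35
tool_pos: [0.4477, 0.3532, 0.0351]
eef_rot: [0.787, 0.617, 0.003, 0.002]
contact_force: [-0.3, -0.5, 0.1]
opening: 0.839
```

Emit:
move_arm(
  targets=[
    [[0,0,0,0,0,0,0.3],[0,0,0,0,0,0,0.3],[0,0,0,0,0,0,0.3],[0,0,0,0,0,0,0.3]],
  ],
)

```text
clock: 11.75
tool_pos: [0.4484, 0.3535, 0.0368]
eef_rot: [0.787, 0.617, 0.004, 0.002]
contact_force: [0.2, 0.3, -2.5]
opening: 0.565
```

Emit:
move_arm(
  targets=[
    [[0,0,0,0,0,0.03,0.3],[0,0,0,0,0,0.05,0.3],[0,0,0,0,0,0.05,0.3],[0,0,0,0,0,0.05,0.3],[0,0,0,0,0,0.05,0.3]],
  ],
)

```text
clock: 12.25
tool_pos: [0.4439, 0.3474, 0.2643]
eef_rot: [0.786, 0.618, -0.005, 0.004]
contact_force: [1.3, 0.3, -2.4]
opening: 0.561
```

Emit:
move_arm(
  targets=[
    [[0,0,-0.12,0.01,-0.03,0.03,0.3],[0,0,-0.12,0.01,-0.035,0.01,0.3],[0,0,-0.12,0.01,-0.035,0,0.3],[0,0,-0.12,0.01,-0.035,0,0.3],[0,0,-0.12,0.01,-0.035,0,0.3]],
  ],
)

```text
clock: 12.75
tool_pos: [0.4926, 0.1815, 0.3149]
eef_rot: [0.935, 0.354, 0.003, -0.001]
contact_force: [0.4, 0.6, -1.5]
opening: 0.568
```

Emit:
move_arm(
  targets=[
    [[0,0,-0.1,0.009,-0.042,0,0.3],[0,0,-0.1,0.009,-0.042,0,0.3],[0,0,-0.1,0.009,-0.042,0,0.3],[0,0,-0.1,0.009,-0.042,0,0.3],[0,0,-0.1,0.009,-0.042,0,0.3]],
  ],
)

```text
clock: 13.25
tool_pos: [0.5361, -0.0364, 0.3146]
eef_rot: [0.995, 0.103, 0.003, 0.0]
contact_force: [0.8, 0.6, -1.6]
opening: 0.568
```

Emit:
move_arm(
  targets=[
    [[0,0,-0.06,0.005,-0.03,0,0.3],[0,0,0,0,0,0,0.3]],
  ],
)

```text
clock: 13.45
tool_pos: [0.5406, -0.0764, 0.3133]
eef_rot: [0.998, 0.064, 0.001, 0.003]
contact_force: [-0.4, -0.1, -2.1]
opening: 0.563
```

Emit:
move_arm(
  targets=[
    [[0.006,0.002,0.005,0.004,0.005,-0.04,0.3],[0,0,0,0,0,-0.05,0.3],[0,0,0,0,0,-0.05,0.3],[0,0,0,0,0,-0.03,0.3],[0,0,0,0,0,0,0.3]],
  ],
)

```text
clock: 13.95
tool_pos: [0.5445, -0.0692, 0.1397]
eef_rot: [0.998, 0.068, 0.003, -0.002]
contact_force: [-0.2, 0.1, -1.9]
opening: 0.565
```

Emit:
move_arm(
  targets=[
    [[-0.004,0.006,0,0.001,-0.001,-0.025,0.3],[0,0,0,0,0,-0.008,0.3],[0,0,0,0,0,0,0.3]],
  ],
)

```text
clock: 14.25
tool_pos: [0.5471, -0.0677, 0.1089]
eef_rot: [0.998, 0.069, 0.001, -0.0]
contact_force: [0.7, -0.1, -0.9]
opening: 0.566
```

```bash
python3 - <<'E'
from h import *
s=r.get_state();print(s['clock'],s['tool_pos'],s['eef_rot'])
p=snap('wrist');im=p['frame'][:,:,::-1].copy();S=[.5344,.0133,.1336]
for x in(-.031,.031):
    for y in(-.068,.068):
        u=proj(p,st2w(S,(x,y-.08,.035)));cv2.circle(im,(int(u[0]),int(u[1])),3,(0,0,255),-1)
        u=proj(p,st2w(S,(x,y-.08,.043)));cv2.circle(im,(int(u[0]),int(u[1])),2,(0,255,0),-1)
q=snap('side');b=cv2.resize(q['frame'][200:310,250:370,::-1],(400,367))[:400]
im=np.hstack([im[:, 120:520],cv2.copyMakeBorder(b,0,33,0,0,cv2.BORDER_CONSTANT)]);cv2.imwrite('pics/w4.png',im)
E
```

```text
14.25 [ 0.54713774 -0.06771274  0.10892187] [ 9.97597792e-01  6.92547409e-02  1.48256823e-03 -4.78248604e-04]
```

View pics/w4.png

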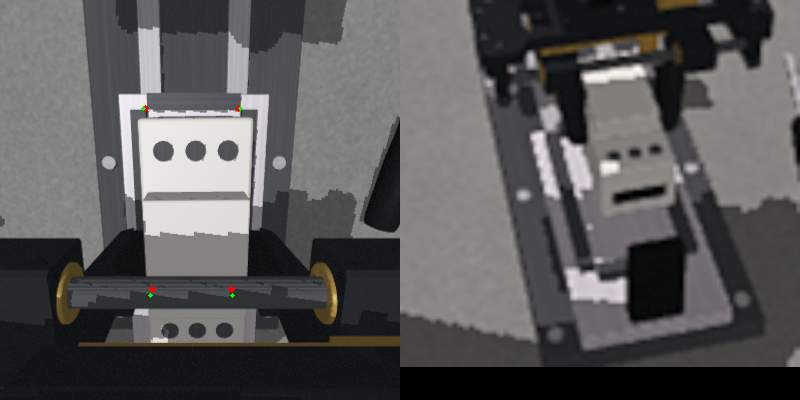

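```bash
python3 - <<'E'
from h import *
p=snap('wrist');S=[.5344,.0133,.1336];c,n=np.cos(S[2]),np.sin(S[2])
z=r.get_state()['tool_pos'][2]-.0368
def loc(u,v,z):
    w=ray(p,(v,u),z)[:2]-S[:2];return np.round([c*w[0]+n*w[1],-n*w[0]+c*w[1]],4)
print(z,loc(259,118,z+.04),loc(373,118,z+.04),'nest',loc(267,110,.035),loc(362,110,.035),loc(267,109,.043),loc(362,109,.043))
E
```

```text
0.07303716199886762 [-0.0213 -0.0179] [ 0.0269 -0.0177] nest [-0.0297 -0.0133] [ 0.0339 -0.013 ] [-0.0284 -0.0128] [ 0.0326 -0.0125]
```

Emit:
move_arm(
  targets=[
    [[0,0.002,0,-0.001,-0.003,-0.015,0.3],[0,0,0,0,0,-0.008,0.3],[0,0,0,0,0,0,0.3]],
  ],
)

```text
clock: 14.7
tool_pos: [0.5481, -0.0719, 0.0876]
eef_rot: [0.998, 0.068, 0.004, 0.0]
contact_force: [0.1, 0.0, -1.3]
opening: 0.56
```

Emit:
move_arm(
  targets=[
    [[0,0.008,0,-0.002,0.001,-0.008,0.3],[0,0,0,0,0,-0.004,0.3],[0,0,0,0,0,0,0.3]],
  ],
)

```text
clock: 15.0
tool_pos: [0.5458, -0.0708, 0.0743]
eef_rot: [0.998, 0.068, -0.001, -0.0]
contact_force: [-1.3, -1.1, -2.0]
opening: 0.566
```

Emit:
move_arm(
  targets=[
    [[0,0,0,0.001,0,-0.003,0.3],[0,0,0,0,0,-0.001,0.3],[0,0,0,0,0,0,0.3]],
  ],
)

```text
clock: 15.3
tool_pos: [0.5469, -0.0707, 0.0716]
eef_rot: [0.998, 0.069, -0.001, 0.0]
contact_force: [-0.3, -0.7, -1.4]
opening: 0.566
```

Emit:
move_arm(
  targets=[
    [[0,0,0,0,0,-0.003,0.3],[0,0,0,0,0,0,0.65],[0,0,0,0,0,0,0.75],[0,0,0,0,0,0,0.8],[0,0,0,0,0,0,0.8]],
  ],
)

```text
clock: 15.8
tool_pos: [0.5484, -0.0704, 0.0708]
eef_rot: [0.998, 0.069, 0.001, 0.001]
contact_force: [-0.2, -0.7, 0.2]
opening: 0.799
```

Emit:
move_arm(
  targets=[
    [[0,0,0,0,0,0,0.8],[0,0,0,0,0,0.02,0.9],[0,0,0,0,0,0.05,0.9],[0,0,0,0,0,0.05,0.9],[0,0,0,0,0,0,0.9]],
  ],
)

```text
clock: 16.3
tool_pos: [0.547, -0.0698, 0.1926]
eef_rot: [0.998, 0.069, -0.001, 0.0]
contact_force: [1.3, 0.0, -0.8]
opening: 0.899
```

```bash
python3 - <<'E'
from h import *
s=r.get_state();print(s['clock'],s['tool_pos'],s['eef_rot'])
p=snap('wrist');q=snap('side');b=cv2.resize(q['frame'][200:310,250:370,::-1],(400,367))
im=np.hstack([p['frame'][:,120:520,::-1],cv2.copyMakeBorder(b,0,33,0,0,cv2.BORDER_CONSTANT)]);cv2.imwrite('pics/w5.png',im)
np.savez('/tmp/w.npz',K=p['K'],T=p['T'])
E
```

```text
16.3 [ 0.54703617 -0.06979007  0.19256284] [ 9.97582803e-01  6.94773005e-02 -1.20428089e-03  8.07158437e-05]
```

View pics/w5.png

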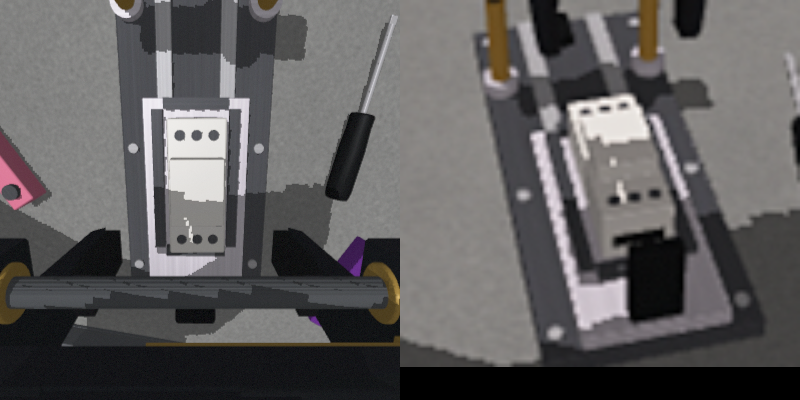

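Housing sits flat and centred in the nest, (168–225, 115–253). Next, close the fingers and go behind the handle to push.

Emit:
move_arm(
  targets=[
    [[0,0,0,0.005,-0.036,0,0],[0,0,0,0.005,-0.036,0,0],[0,0,0,0.005,-0.036,0,0],[0,0,0,0.005,-0.036,0,0],[0,0,0,0,0,0,0]],
  ],
)

```text
clock: 16.9
tool_pos: [0.5594, -0.2184, 0.1802]
eef_rot: [0.997, 0.072, -0.012, -0.001]
contact_force: [-0.8, 0.3, -0.1]
opening: 0.469
```

Emit:
move_arm(
  targets=[
    [[0,0,0,0,0,0,0],[0,0,0,0,0,0,0],[0,0,0,0,0,0,0]],
  ],
)

```text
clock: 17.2
tool_pos: [0.557, -0.2167, 0.1763]
eef_rot: [0.997, 0.073, -0.015, -0.003]
contact_force: [-0.2, -0.6, -0.6]
opening: 0.197
```

Emit:
move_arm(
  targets=[
    [[-0.004,-0.03,-0.01,0.01,-0.002,-0.03,0],[0,0,0,0,0,-0.03,0],[0,0,0,0,0,-0.015,0],[0,0,0,0,0,0,0]],
  ],
)

```text
clock: 17.6
tool_pos: [0.5685, -0.2127, 0.0998]
eef_rot: [0.997, 0.072, 0.001, -0.001]
contact_force: [-0.7, 0.2, -0.3]
opening: 0.008
```

Emit:
move_arm(
  targets=[
    [[0,0,0,-0.001,0,-0.016,0],[0,0,0,-0.001,0.01,0,0],[0,0,0,-0.002,0.015,0,0],[0,0,0,-0.002,0.015,0,0],[0,0,0,-0.002,0.015,0,0]],
  ],
)

```text
clock: 18.1
tool_pos: [0.5624, -0.1575, 0.0878]
eef_rot: [0.997, 0.071, 0.003, 0.002]
contact_force: [0.2, -2.6, -1.9]
opening: 0.005
```

Emit:
move_arm(
  targets=[
    [[0,0,0,-0.002,0.016,0,0],[0,0,0,-0.002,0.016,0,0],[0,0,0,-0.002,0.016,0,0]],
  ],
)

```text
clock: 18.4
tool_pos: [0.5565, -0.11, 0.0916]
eef_rot: [0.997, 0.07, 0.004, 0.006]
contact_force: [0.4, -2.9, -2.5]
opening: 0.006
```

Emit:
move_arm(
  targets=[
    [[0.011,0.009,0,-0.004,0.014,-0.005,0],[0,0,0,-0.003,0.014,-0.002,0],[0,0,0,-0.002,0.014,-0.001,0],[0,0,0,-0.002,0.012,-0.001,0]],
  ],
)

```text
clock: 18.8
tool_pos: [0.5477, -0.0538, 0.0873]
eef_rot: [0.998, 0.07, 0.003, 0.002]
contact_force: [0.6, -3.0, 2.6]
opening: 0.007
```

Emit:
move_arm(
  targets=[
    [[0,0,0,-0.001,0.007,0,0],[0,0,0,-0.001,0.006,-0.001,0],[0,0,0,0,0.003,0,0]],
  ],
)

```text
clock: 19.1
tool_pos: [0.5452, -0.0347, 0.087]
eef_rot: [0.997, 0.071, 0.003, 0.002]
contact_force: [-0.1, -5.0, 0.3]
opening: 0.005
```

Emit:
move_arm(
  targets=[
    [[0,0,0,0,0.004,0,0],[0,0,0,0,0.004,0,0]],
  ],
)

```text
clock: 19.3
tool_pos: [0.5451, -0.0348, 0.0871]
eef_rot: [0.998, 0.068, 0.002, 0.008]
contact_force: [1.2, -8.9, 2.8]
opening: 0.005
```

Force rose to 9 N with no motion, so the shuttle is on its stop. Backing off and going up.

Emit:
move_arm(
  targets=[
    [[-0.01,0,0,0.001,-0.02,0,0],[0,0,0,0.002,-0.03,0.01,0],[0,0,0,0,-0.02,0.04,0],[0,0,0,0,0,0.05,0],[0,0,0,0,0,0.05,0]],
  ],
)

```text
clock: 19.8
tool_pos: [0.544, -0.1039, 0.2345]
eef_rot: [0.998, 0.07, -0.005, 0.009]
contact_force: [0.8, -0.6, 0.6]
opening: 0.005
```

Emit:
move_arm(
  targets=[
    [[0,0,0,0,0,0.05,0],[0,0,0,0,0,0.02,0],[0,0,0,0,0,0,0]],
  ],
)

```text
clock: 20.1
tool_pos: [0.5471, -0.1018, 0.3128]
eef_rot: [0.998, 0.07, 0.002, 0.007]
contact_force: [1.0, 0.4, -0.9]
opening: 0.003
```

```bash
python3 - <<'E'
from h import *
s=r.get_state();print(s['clock'],s['tool_pos'],s['eef_rot'],s['contact_force'])
p=snap('wrist');q=snap('side');im=p['frame'][:,120:520,::-1].copy();sd=q['frame'][:,:,::-1].copy();S=[.5344,.0133,.1336]
def dots(P,I,dx):
    for l,c in(((0,.08,.225),(0,255,255)),((-.018,-.039,.097),(0,0,255)),((.018,-.039,.097),(0,0,255)),((-.031,.012,.043),(0,255,0)),((.031,.012,.043),(0,255,0))):
        u=proj(P,st2w(S,l));cv2.circle(I,(int(round(u[0]-dx)),int(round(u[1]))),1,c,-1)
dots(p,im,120);dots(q,sd,0)
b=cv2.resize(sd[145:285,250:370],(400,467))
cv2.imwrite('pics/w6.png',np.hstack([cv2.copyMakeBorder(im,0,67,0,0,cv2.BORDER_CONSTANT),b]))
for n,P in(('w',p),('s',q)):print(n,[(d['centre'],round(d['score'],2),np.round(ray(P,d['centre'],.222),4)) for d in r.find_in(P,'gauge_knob')[:2]])
E
```

```text
20.1 [ 0.5471398  -0.10184869  0.31278011] [0.9975395  0.06969017 0.00161742 0.00745727] [ 1.01769733  0.3929047  -0.89409864]
w []
s [([167.0, 299.2], 0.84, array([0.5191, 0.0448, 0.222 ]))]
```

View pics/w6.png

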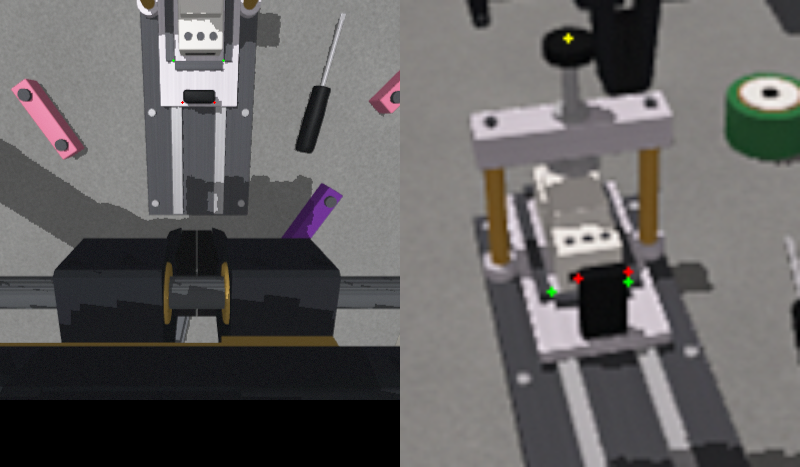

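The shuttle is home: the dots fall on the handle in both views. The predicted knob point sits on the knob top, side view (568,38). Moving above the knob.

Emit:
move_arm(
  targets=[
    [[0.015,0.004,0,-0.005,0.038,0,0],[0,0,0,-0.004,0.038,0,0],[0,0,0,-0.004,0.038,0,0],[0,0,0,-0.004,0.038,-0.01,0],[0,0,0,-0.004,0.033,-0.02,0]],
  ],
)

```text
clock: 20.8
tool_pos: [0.5198, 0.0811, 0.2687]
eef_rot: [0.998, 0.063, -0.012, 0.0]
contact_force: [0.9, 0.5, 0.5]
opening: 0.008
```

Emit:
move_arm(
  targets=[
    [[0,0,0,0,0,-0.015,0],[0,0,0,0,0,0,0]],
  ],
)

```text
clock: 21.0
tool_pos: [0.5153, 0.0872, 0.2484]
eef_rot: [0.997, 0.069, -0.017, -0.001]
contact_force: [0.3, -0.7, 0.2]
opening: 0.008
```

Emit:
move_arm(
  targets=[
    [[0,-0.034,0,0.008,0.005,0,0],[0,0,0,0,0,0,0]],
  ],
)

```text
clock: 21.2
tool_pos: [0.5221, 0.0919, 0.2461]
eef_rot: [0.998, 0.069, -0.002, 0.0]
contact_force: [-0.5, -0.2, -0.0]
opening: 0.005
```

Aligned; pressing in small steps while watching the force.

Emit:
move_arm(
  targets=[
    [[0,0,0,0.002,0,-0.008,0],[0,0,0,0,0,-0.006,0],[0,0,0,0,0,-0.006,0],[0,0,0,0,0,-0.005,0]],
  ],
)

```text
clock: 21.6
tool_pos: [0.5246, 0.0911, 0.2204]
eef_rot: [0.998, 0.068, -0.002, -0.0]
contact_force: [-0.8, 0.7, 5.4]
opening: 0.006
```

Emit:
move_arm(
  targets=[
    [[0,0,0,0,0,-0.005,0],[0,0,0,0,0,-0.004,0],[0,0,0,0,0,-0.003,0]],
  ],
)

```text
clock: 21.9
tool_pos: [0.5247, 0.0912, 0.2112]
eef_rot: [0.998, 0.068, -0.001, 0.0]
contact_force: [-12.8, -4.7, 55.6]
opening: 0.004
```

Emit:
move_arm(
  targets=[
    [[0,0,0,0,0,0.0005,0]],
  ],
)

```text
clock: 22.0
tool_pos: [0.5246, 0.0912, 0.213]
eef_rot: [0.998, 0.068, -0.001, 0.001]
contact_force: [-2.3, -0.4, 5.6]
opening: 0.003
```

Emit:
move_arm(
  targets=[
    [[0,0,0,0,0,-0.002,0]],
  ],
)

```text
clock: 22.1
tool_pos: [0.5246, 0.0912, 0.2119]
eef_rot: [0.998, 0.067, -0.0, 0.001]
contact_force: [-2.4, 0.4, 6.5]
opening: 0.007
```

Emit:
move_arm(
  targets=[
    [[0,0,0,0,0,-0.001,0]],
  ],
)

```text
clock: 22.2
tool_pos: [0.5246, 0.0912, 0.2115]
eef_rot: [0.998, 0.067, -0.0, 0.001]
contact_force: [-2.5, 0.3, 9.6]
opening: 0.008
```

Emit:
move_arm(
  targets=[
    [[0,0,0,0,0,-0.001,0],[0,0,0,0,0,-0.001,0]],
  ],
)

```text
clock: 22.4
tool_pos: [0.5246, 0.0912, 0.2114]
eef_rot: [0.998, 0.067, 0.001, 0.001]
contact_force: [-4.0, -0.5, 13.7]
opening: 0.003
```

Emit:
move_arm(
  targets=[
    [[0,0,0,0,0,-0.001,0],[0,0,0,0,0,-0.001,0],[0,0,0,0,0,-0.001,0],[0,0,0,0,0,-0.001,0],[0,0,0,0,0,-0.001,0]],
  ],
)

```text
clock: 22.9
tool_pos: [0.5245, 0.0912, 0.2114]
eef_rot: [0.998, 0.067, 0.003, 0.002]
contact_force: [-3.3, -0.3, 13.2]
opening: 0.009
```

Emit:
move_arm(
  targets=[
    [[0,0,0,0,0,-0.001,0],[0,0,0,0,0,-0.001,0],[0,0,0,0,0,-0.001,0],[0,0,0,0,0,-0.001,0],[0,0,0,0,0,-0.001,0]],
  ],
)

```text
clock: 23.4
tool_pos: [0.5244, 0.0912, 0.2114]
eef_rot: [0.998, 0.066, 0.005, 0.003]
contact_force: [-3.9, -0.5, 12.9]
opening: 0.006
```

```bash
python3 - <<'E'
from h import *
q=snap('side');s=r.get_state();print(s['tool_pos'],s['contact_force'])
sd=q['frame'][:,:,::-1].copy()
cv2.imwrite('pics/w7.png',cv2.resize(sd[145:285,250:370],(480,560),interpolation=cv2.INTER_CUBIC))
E
```

```text
[0.52448115 0.09122791 0.21146483] [-4.19313152 -0.59048083 13.0942954 ]
```

View pics/w7.png

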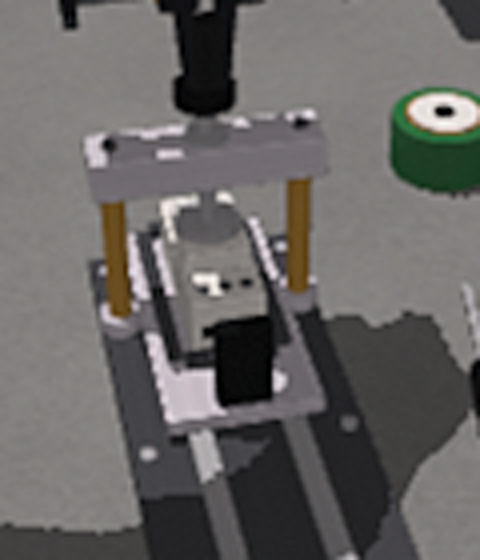

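The foot rests on the housing, held over 1 s at a steady 13 N. Now letting the gauge up.

Emit:
move_arm(
  targets=[
    [[0,0,0,0,0,0.008,0],[0,0,0,0,0,0.01,0],[0,0,0,0,0,0.015,0],[0,0,0,0,0,0.04,0],[0,0,0,0,0,0.04,0]],
  ],
)

```text
clock: 23.95
tool_pos: [0.5217, 0.0882, 0.3231]
eef_rot: [0.998, 0.066, -0.001, 0.005]
contact_force: [1.2, -0.4, 0.4]
opening: 0.008
```

Emit:
move_arm(
  targets=[
    [[0,0,0,0,-0.04,0.01,0],[0,0,0,0,-0.04,0,0],[0,0,0,0,-0.04,0,0],[0,0,0,0,-0.04,0,0],[0,0,0,0,0,0,0]],
  ],
)

```text
clock: 24.45
tool_pos: [0.5231, -0.0784, 0.3384]
eef_rot: [0.998, 0.066, 0.004, 0.005]
contact_force: [-0.1, -0.9, 0.6]
opening: 0.004
```

```bash
python3 - <<'E'
from h import *
s=r.get_state();print(s['clock'],s['tool_pos'],s['contact_force'])
q=snap('side');p=snap('wrist')
S=[.5344,.0133,.1336]
sd=q['frame'][:,:,::-1].copy()
for l in((0,.08,.225),(-.018,-.039,.097),(.018,-.039,.097)):
    u=proj(q,st2w(S,l));cv2.circle(sd,(int(round(u[0])),int(round(u[1]))),1,(0,255,255),-1)
cv2.imwrite('pics/w8.png',np.hstack([cv2.resize(sd[145:400,230:430],(408,520)),cv2.resize(p['frame'][:250,160:480,::-1],(390,520))]))
E
```

```text
24.45 [ 0.52307248 -0.07837887  0.33839658] [-0.14356779 -0.91259288  0.60164335]
```

```bash
python3 - <<'E'
from h import *
q=snap('side');f=q['frame'][:,:,::-1];S=[.5344,.0133,.1336]
for n,z in(('knob top up',.223),('stem (grey if up)',.19)):
    u=np.round(proj(q,st2w(S,(0,.08 if z>.2 else .08,z)))).astype(int);print(n,u,f[u[1],u[0]])
a=cv2.resize(cv2.imread('pics/w7.png'),(120,140),interpolation=cv2.INTER_AREA);b=f[145:285,250:370]
m=lambda i:(i.max(2)<30)[75:105,50:72]   # black handle
for i in(a,b):
    k=m(i);print('handle',k.sum(),np.argwhere(k).mean(0))
w=lambda i:cv2.cvtColor(np.ascontiguousarray(i),6)[50:80,40:68].astype(int)
print('housing region diff',np.abs(w(a)-w(b)).mean())
t=r.find_in(q,'clamp_bar');print([(np.round(d['centre']),round(d['score'],2)) for d in t])
E
```

```text
knob top up [300 157] [19 19 18]
stem (grey if up) [300 168] [96 94 96]
handle 300 [14.37333333 10.59      ]
handle 299 [14.47491639 10.54180602]
housing region diff 24.610714285714284
[(array([275., 226.]), 0.66), (array([292., 400.]), 0.64), (array([372., 296.]), 0.63)]
```

```bash
python3 -c "
from h import *
print(r.finish_job())"
```

```text
the job is handed in; nothing more can be done
None
```

I carried out every step and handed the job in at about 24.5 s on the robot's clock. No verdict was reported.

- **Clamp bar:** I moved the grey bar from the nest into the tray. A picture showed it flat with its screw heads up, and the last network check again found a bar at the tray's place.
- **Housing:** I set it in the nest and let go. Pictures showed it flat and about centred.
- **Shuttle:** I pushed it against its stop, where the force rose to about 9 N with no further motion. The handle matched the predicted home position to about a pixel, and it had not moved between the press and the last check.
- **Gauge:** I held it down for over 1 s at a steady 13 N, with an estimated travel of 0.0246 m. That is only just above the 0.0243 m lower limit. One step overshot to about 56 N through the fingertips before I eased off.
- **After release:** The knob colour showed at its raised position with the grey stem below it, so the gauge is back up.
- **Check that failed:** I had reached the 12-picture limit, so I never viewed the final picture. A pixel comparison of the housing area changed by about 25 grey levels. The foot lifting and the shadow changing would explain that, but it confirms nothing about the housing's final position.

I did not re-measure the tape roll, ink cup or screwdriver at the end. The arm stayed clear of them, and none looked out of place in the pictures that showed them.

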